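# Lock the jig's strap with the ball-lock pin

### The arm

A 6-joint arm with a two-finger parallel gripper is mounted at the origin on a cart in front of the work surface, level with it; the furniture and walls round the work are solid. World frame = base frame: x ahead of the robot, y to its left, z up, the work surface at z = 0. Lengths are in m, angles in degrees, forces in N, time in s.
With the tool pointing down it reaches from about 0.3 to 0.75 m from the base axis. Payload 8.5 kg.
Tool frame: the origin (TCP) lies midway between the tips of the shut fingers; the grasp point (between the pads) lies 19 mm behind it; z points along the fingers, y is the line along which they close (so a half turn about z gives the same grasp; the last joint's range is limited). The gripper opens to 85 mm and grips with 20 to 120 N. Pads are 22 mm wide; open, the fingers measure 114 mm over their backs; the gripper's body (76 mm by 85 mm) begins 54 mm behind the grasp point. The pads swing forward as they close: fully open they stand 13 mm farther back than shut.
Start: joints at [54.299, 21.807, 74.336, -0, 83.858, -12.336], TCP at [0.218, 0.505, 0.231] pointing down, gripper open.
Joint ranges: [-178.18, 178.18], [-50.72, 133.34], [12.68, 142.11], [-81.47, 261.47], [9.98, 163.14], [-165.26, 165.26]. Speed limits (degrees/s): [136.94, 136.94, 180, 180, 180, 180].

### API

Orientations are given as [roll, pitch, yaw] about the fixed x, y, z axes, in that order (R = Rz(yaw) Ry(pitch) Rx(roll)).
In Python, from cell import bot gives the robot as it stands.
- The arm moves only by the tool play_rows, never from a script. Its argument "moves" is a list of rows, each an object with "delta_pos": the shift along the tool's x, y, z in cm, a list of three; "twist": the turn about the tool's z in rad. A call has 1 to 12 rows; each row shifts and turns the commanded pose from where the row before left it, along the tool's axes as they then stand; what a row does not reach is not made up. A row lasts 1/8 s, in which the tool goes at most 62.5 mm and 10.7 degrees, less where a joint would pass 70% of its speed; a pose out of reach is approached as far as the arm can. A call is refused whole if a number of a shift passes 6.25 or a number of a turn 0.188, either way. A call with a gripper value outside its range is refused whole. "hand" is the opening, from 0 (shut) to 1 (fully open), set as the call begins (left out, the last holds). The fingers move at their own pace and stop on an object; "newtons" is the grip in N (left out, the last holds). Time passes only in rows, so rows that do not move let the fingers close. It gives the time, the measured TCP pose, the force, the opening and the grip force at its end, in the units of the state.
- bot.get_state(): the state, without advancing time (a new reading comes with each control period).
- bot.read_camera(name): name is "scene" or "top" or "wrist"; returns a dict with "color" (400x640x3 uint8, red, green, blue), "K" (3x3 intrinsics, pixels), "R" (3x3) and "t" (3): a world point X has camera coordinates R X + t. Camera axes: x right, y down, z forward; pixel columns grow to the right and rows downward; lengths in m; the calibration is good to about 2 mm. A picture is of the moment at which its call begins. There is no depth.
- bot.hand_in(): hands the job in; it is judged then, once.
The state is a dict: "time_s": time; "joints": joint angles; "joint_vel": joint speeds; "joint_torque": joint torques, N m; "ee_pos": TCP position; "ee_rot": TCP orientation; "contact_force": force on the tool from outside, world axes, zero at the start; "moment": the same for the moment, N m; "opening": finger opening in m; "finger_force": force on a finger pad.
Only numpy, scipy, OpenCV 4.12 (cv2) and the standard library are available. Lean on these libraries where they do the work, as an engineer would, in place of code of your own. Each camera call takes 0.05 s, during which the arm holds its last target. There are 200 camera calls.

### The job

Swing the holding strap of the jig across the wood blank until its eye lies over the steel keeper plate, then fetch the ball-lock pin from its wood block, keeping its thumb button squeezed in, and put it down through the strap's eye and the keeper's hole until its collar sits on the strap. The keeper's hole may lie up to 12 mm to either side of its mark, so feel for it gently and never press the pin on the jig with more than 25 N; with the pin home let the button go so that the ball locks under the keeper, and leave the things lying around alone.

Things in the scene. Friction and masses are not known exactly. Their poses are not given: they have to be found in the camera images.
- jig: holding jig fixed on the table: ply base 215 x 120 x 12 mm with a wood blank 42 x 85 x 32 mm on it. Origin mid underside, z up. The strap's vertical hinge axis is at x=+75, y=0 mm; the closed strap runs from there to -x. At x=-75 mm a steel bridge carries the steel keeper plate, 54 x 70 x 10 mm, top at z=46 mm, open below it down to the base (z=12 mm)
- keeper_mark (a point): top face of the keeper plate at the middle of its adjusting range (jig frame -75, 0, 46 mm). The keeper's one hole, 14 mm diameter, right through, sharp-edged, is clamped firmly anywhere from 12 mm to -y to 12 mm to +y of this mark, along the jig's y axis only; its place is not measured. Swing the strap with the pin in its eye to bring the two holes in line
- strap (a joint): swing of the strap about its hinge, rad: 0 = closed, eye over the keeper mark; positive = open towards the jig's +y; range -0.2 to 1.0. Stiff greased hinge: stays where it is left and resists motion with 0.4 Nm per rad/s. Aluminium bar 34 mm wide, 10 mm thick, underside 47 mm and top 57 mm above the table, reaching 172 mm from the hinge axis
- strap_eye (a point): centre of the strap's eye at the strap's top face, 57 mm above the table, 150 mm from the hinge axis: a through hole of 14 mm diameter with a 1 mm chamfer
- strap_knob (a point): middle of the upright round wood knob on the strap, 20 mm diameter, its top 33 mm above the strap's top face; this point is 77 mm above the table and 85 mm from the hinge axis (65 mm from the eye). Nothing else stands near it
- pin: loose steel ball-lock pin, about 0.17 kg. Origin on its axis at the collar's underside, z up. Shank below: 12 mm diameter, 40 mm long, end bevelled over 1.5 mm to 9.6 mm. One locking ball at z=-27.5 mm stands out 4 mm to -y. Collar 32 mm diameter, 5 mm high; neck; T-handle on top. It starts upright in its block, hanging by the collar
- pin_handle (a point): middle of the pin's T-handle bar, 33 mm above the collar's underside: bar 44 mm long along the pin's y, 20 mm wide along x, 18 mm high. The thumb button, a 14 x 14 mm face, stands out 7 mm at its -y end: 51 mm over bar and button, 46 mm with it fully in. Grip lengthwise, one finger on the button: the ball draws in and the shank passes a 14 mm hole; with the button out it cannot
- pin_button (a joint): travel of the thumb button, m: 0 = out (ball out), 0.005 = fully in (ball in). Spring about 3.6 N at 0 and 9.6 N fully in
- holder: wood block 64 x 64 x 50 mm fixed to the table, origin at the middle of its underside, with a 21 mm upright hole in its middle in which the pin stands, collar on the block's top (50 mm above the table)
- tape_measure: tape measure 30 x 63 x 59 mm, bystander
- oilstone: grey oilstone 50 x 150 x 28 mm, bystander
- eraser: white eraser 22 x 42 x 12 mm, bystander
- slip_stone: flat pale slip stone 36 x 100 x 12 mm, bystander
Mind the look-alikes: they are no part of the job. Of the things like the holder, leave any that is pink or turquoise; of the rest the larger one is meant.

How it is judged (in metres and radians):
On the way, in this order (a step that is already met when the one before it is completed fails the run):
1. the strap is swung over the keeper (value of joint strap between -0.15 and 0.15 rad), for 0.2 s.
2. the pin is out of its block with the button held in (value of joint pin_button above 0.004 m and z of pin in the frame of holder above 0.092 m), for 0.1 s.
3. the pin is home through eye and keeper with the button still held in (value of joint pin_button above 0.004 m and horizontal distance between pin and strap_eye below 0.004 m and z of pin in the frame of jig below 0.06 m), for 0.1 s.
At the end, for the whole second after the job is handed in: pin upright (within 0.12 rad) through eye and keeper hole, axis within 4 mm of the eye's centre and 15 mm of the keeper mark along the jig's y, collar within 3 mm of the strap's top, button out (under 0.8 mm in), so the ball locks under the keeper; at rest (value of joint pin_button below 0.0008 m and horizontal distance between pin and strap_eye below 0.004 m and z of pin in the frame of jig between 0.054 and 0.06 m and y of pin in the frame of jig between -0.015 and 0.015 m and angle between pin's own z axis and vertical below 0.12 rad and linear speed of pin below 0.02 m/s); the robot touches nothing.
It fails at once if the pin presses on the jig with more than 25 N (contact force between pin and jig above 25 N).
It fails at once if a bystander is moved by more than 20 mm (distance of any of tape_measure, oilstone, eraser, slip_stone from where it was at the start of the episode above 0.02 m).
It also fails if it takes over 61 s, if anything falls off the work surface, if the arm or the gripper's body presses on something with over 40 N, if the wrist force passes 120 N, or if a joint passes its speed limit or range.

## Working session

There is one attempt and no reset: what is moved stays moved. The work goes in short steps, Python scripts to look and compute and a tool call to move; the robot and the scene stay as the last step left them, time stands still between calls to the robot, and variables do not carry over. Pictures are saved under pics/ and viewed, at most 10 in all, crops included, and the job is handed in when it is done.

Besides the shell and the picture viewer there is one more tool, called after "Call:" by a JSON object that holds its "op" and its "data", one argument or row to a line. play_rows: Moves the arm, as the interface text tells. Its arguments: {"type":"object","properties":{"moves":{"type":"array"},"hand":{"type":"number"},"newtons":{"type":"number"}},"required":["moves"]}

```bash
mkdir -p pics; ls; cat > h.py <<'E'
import numpy as np, cv2
from cell import bot
def snap(n,f):
    c=bot.read_camera(n); cv2.imwrite(f'pics/{f}.png',c['color'][:,:,::-1]); np.savez(f'pics/{f}.npz',**c); return c
def ray(f,uv,z):
    c=np.load(f'pics/{f}.npz') if isinstance(f,str) else f
    R,t,K=c['R'],c['t'],c['K']; o=-R.T@t; d=R.T@np.linalg.inv(K)@np.array([uv[0],uv[1],1.])
    return o+d*(z-o[2])/d[2]
def proj(f,X):
    c=np.load(f'pics/{f}.npz'); p=c['K']@(c['R']@np.array(X,float)+c['t']); return p[:2]/p[2]
E
python3 - <<'E'
from h import *
a=snap('top','top0');b=snap('scene','sc0')
for c in(a,b): print(-c['R'].T@c['t'],c['K'][0,0],c['R'].round(2).tolist())
print(bot.get_state())
E
```

```text
pics
[ 0.43491977 -0.12584576  1.36881057] 506.16442390303985 [[-0.01, -1.0, 0.0], [-1.0, 0.01, -0.08], [0.08, -0.0, -1.0]]
[-0.00459374 -0.83679527  0.75210219] 398.8113287390043 [[0.79, -0.61, -0.02], [-0.37, -0.46, -0.81], [0.49, 0.64, -0.59]]
{'time_s': 0.1, 'joints': array([ 5.42998022e+01,  2.18367108e+01,  7.43785059e+01, -3.44010300e-04,
        8.38584670e+01, -1.23354716e+01]), 'joint_vel': array([ 0.03279048, -0.050097  , -0.10006674,  0.00338983,  0.05259246,
       -0.03532475]), 'joint_torque': array([ 2.75390659e-03, -4.49218762e+01, -2.31657904e+01, -2.08423839e-04,
        3.65376240e-03,  2.57083025e-05]), 'ee_pos': array([0.21796637, 0.5046833 , 0.23078866]), 'ee_rot': array([-1.79927944e+02, -1.54073171e-02,  1.56635301e+02]), 'contact_force': array([-0.1911196 ,  0.11797603, -0.12640477]), 'moment': array([-0.00510225, -0.0252697 ,  0.00478153]), 'finger_force': 0.0, 'opening': 0.08537369995529344}
```

View pics/top0.png

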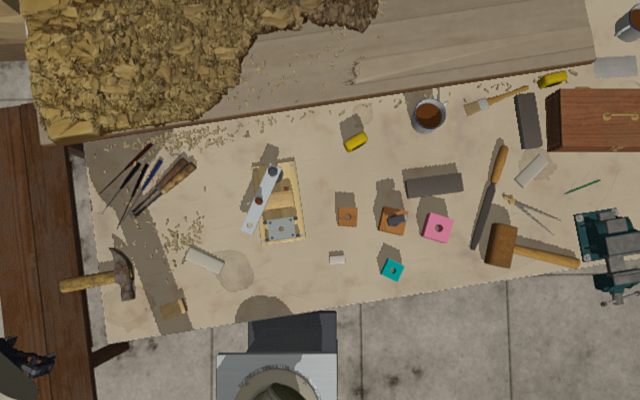

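View pics/sc0.png

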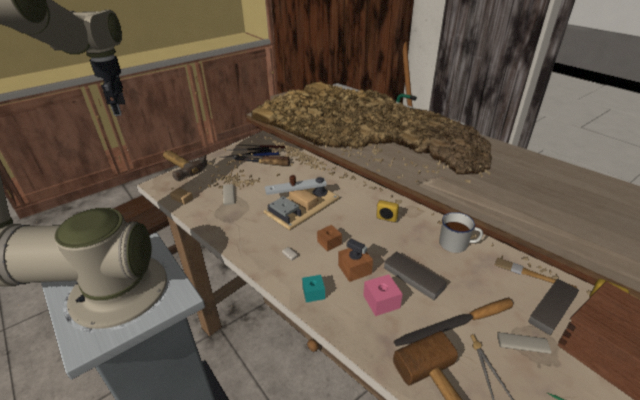

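The top view shows the jig at (277,200), with its strap open: hinge about (272,172), knob about (259,200), eye about (248,228). There are four block look-alikes: brown small (347,216), brown large with the pin (392,221), pink (437,228) and turquoise (392,270). The larger brown one at (392,221) fits, since it isn't pink or turquoise and it carries the pin. I'll confirm that in an enlarged crop.

```bash
python3 - <<'E'
from h import *
i=cv2.imread('pics/top0.png')[145:265,235:435]
cv2.imwrite('pics/crop0.png',cv2.resize(i,None,fx=4,fy=4,interpolation=cv2.INTER_CUBIC))
E
```

```text
(no output)
```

View pics/crop0.png

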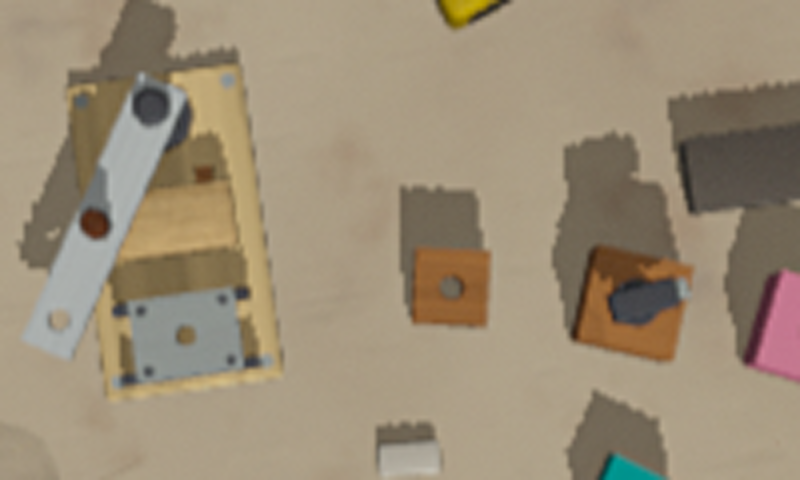

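The crop shows the strap's hinge at (151,104), knob top at (96,222) and eye at (59,319). It also shows the keeper hole at (186,335), and the pin's handle in the larger brown block with its light button end to the right at (684,288). I'm taking the large brown block as the holder.

```bash
python3 - <<'E'
from h import *
f=lambda u,v,z:ray('top0',(235+(u-1.5)/4,145+(v-1.5)/4),z)
P=lambda n,p:print(n,p.round(4))
C=np.array([f(*c,.012)[:2] for c in [(67,88),(240,65),(283,375),(107,398)]])
L=np.array([[.1075,.06],[.1075,-.06],[-.1075,-.06],[-.1075,.06]])
Lc=L-L.mean(0);Cc=C-C.mean(0)
th=np.arctan2((Lc[:,0]*Cc[:,1]-Lc[:,1]*Cc[:,0]).sum(),(Lc*Cc).sum())
R=np.array([[np.cos(th),-np.sin(th)],[np.sin(th),np.cos(th)]]);c=C.mean(0)
print('jig',c.round(4),np.degrees(th).round(2),'res mm',((C-c-Lc@R.T)*1000).round(1).tolist())
print('keeper mark',(c+R@[-.075,0]).round(4),'hinge',(c+R@[.075,0]).round(4))
P('hinge',f(151,104,.06));e=f(59,319,.057);P('eye',e);k=f(96,222,.09);P('knob',k);kh=f(186,335,.046);P('keeper hole',kh)
h=c+R@[.075,0];print('|eye-h|',np.linalg.norm(e[:2]-h),'|knob-h|',np.linalg.norm(k[:2]-h),'|eye-knob|',np.linalg.norm(e[:2]-k[:2]))
d=R.T@(e[:2]-h);print('strap ang',np.arctan2(-d[1],-d[0]) , 'hole in jig',R.T@(kh[:2]-c))
H=np.array([f(*q,.05) for q in[(594,247),(692,265),(673,361),(576,340)]]);P('holder',H.mean(0));
print('holder sides',np.linalg.norm(H-np.roll(H,1,0),axis=1).round(4))
P('bar ends',f(612,305,.09));P('btn end',f(690,287,.088))
E
```

```text
jig [ 0.5506 -0.0098] 7.22 res mm [[-1.6, -1.0], [-2.3, 0.9], [1.3, 0.7], [2.5, -0.7]]
keeper mark [ 0.4762 -0.0193] hinge [ 6.25e-01 -4.00e-04]
hinge [0.6294 0.0008 0.06  ]
eye [0.4901 0.0611 0.057 ]
knob [0.5499 0.033  0.09  ]
keeper hole [ 0.4791 -0.0202  0.046 ]
|eye-h| 0.1482567342360011 |knob-h| 0.08216144501902907 |eye-knob| 0.06610325139218953
strap ang -0.5541175808900856 hole in jig [-0.07216055 -0.00125398]
holder [ 0.4963 -0.3124  0.05  ]
holder sides [0.062  0.065  0.064  0.0645]
bar ends [ 0.4935 -0.293   0.09  ]
btn end [ 0.5044 -0.3429  0.088 ]
```

Call:
{"op": "play_rows", "data": {
  "moves": [
    {"delta_pos": [-4.1,-2.5,0]},
    {"delta_pos": [-4.1,-2.5,0]},
    {"delta_pos": [-4.1,-2.5,0]},
    {"delta_pos": [-4.1,-2.5,0]},
    {"delta_pos": [-4.1,-2.5,0]},
    {"delta_pos": [-4.1,-2.5,0]},
    {"delta_pos": [-4.1,-2.5,0]},
    {"delta_pos": [-4.1,-2.5,0]},
    {"delta_pos": [-4.1,-2.5,0]},
    {"delta_pos": [-4.1,-2.5,0]},
    {"delta_pos": [-4.1,-2.5,0]},
    {"delta_pos": [-4.1,-2.5,0]}
  ],
  "hand": 1,
  "newtons": 20
}}

```text
$.moves[0]: bad value
```

```bash
python3 - <<'E'
from h import *
c=snap('wrist','w1')
s=bot.get_state();print(s['time_s'],s['ee_pos'],s['ee_rot'],s['joints'].round(1), -c['R'].T@c['t'])
E
```

```text
0.15 [0.21800489 0.50470803 0.23087393] [-1.79937806e+02 -1.20929232e-02  1.56633340e+02] [ 54.3  21.8  74.4  -0.   83.9 -12.3] [0.15224801 0.53209749 0.37394252]
```

View pics/w1.png

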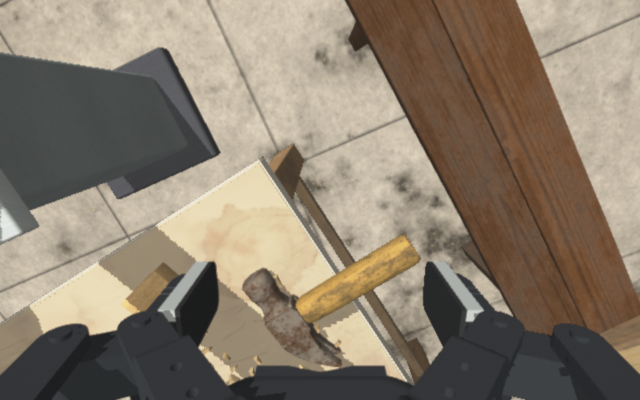

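The call was refused because each row also needs "twist". The wrist picture therefore only shows the hammer at (300,310) and the table edge at the start pose. The camera sits about 7 cm towards tool +x.

Call:
{"op": "play_rows", "data": {
  "moves": [
    {"delta_pos": [-4.1,-2.5,0],"twist": 0},
    {"delta_pos": [-4.1,-2.5,0],"twist": 0},
    {"delta_pos": [-4.1,-2.5,0],"twist": 0},
    {"delta_pos": [-4.1,-2.5,0],"twist": 0},
    {"delta_pos": [-4.1,-2.5,0],"twist": 0},
    {"delta_pos": [-4.1,-2.5,0],"twist": 0},
    {"delta_pos": [-4.1,-2.5,0],"twist": 0},
    {"delta_pos": [-4.1,-2.5,0],"twist": 0},
    {"delta_pos": [-4.1,-2.5,0],"twist": 0},
    {"delta_pos": [-4.1,-2.5,0],"twist": 0},
    {"delta_pos": [-4.1,-2.5,0],"twist": 0},
    {"delta_pos": [-4.1,-2.5,0],"twist": 0}
  ],
  "hand": 1,
  "newtons": 20
}}

```text
time_s: 1.65
ee_pos: [0.5514, 0.0329, 0.2311]
ee_rot: [-180.0, -0.0, 156.6]
contact_force: [-0.6, 0.9, 0.6]
opening: 0.0854
finger_force: 0.0
```

```bash
python3 - <<'E'
from h import *
c=snap('wrist','w2')
s=bot.get_state();print(s['time_s'],s['ee_pos'],s['ee_rot'],s['joints'].round(1), -c['R'].T@c['t'])
E
```

```text
1.7 [0.55422478 0.02853531 0.23054057] [-1.79917415e+02  8.22404416e-02  1.56428222e+02] [ -9.2  22.3  73.6  -0.1  84.  -75.6] [0.48568517 0.06019192 0.37429845]
```

View pics/w2.png

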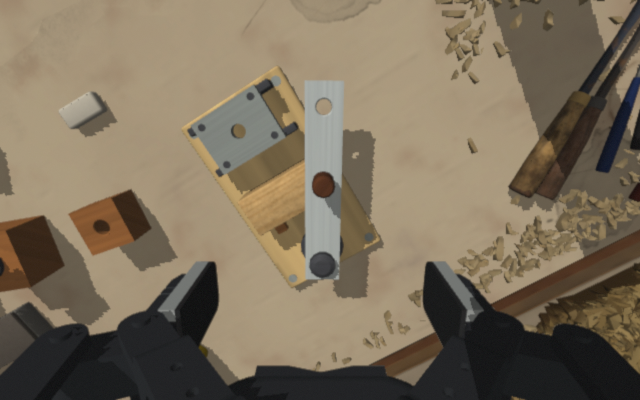

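The wrist view shows the eye at (324,106), the knob top at (323,183), the hinge cap at (321,264), the keeper hole at (238,131), and plate bolts at (255,97), (194,132), (290,128) and (222,171).

```bash
python3 - <<'E'
from h import *
s=bot.get_state();print(s['time_s'],s['ee_pos'],s['ee_rot'])
r=lambda u,v,z:ray('w2',(u,v),z)[:2]
e=r(324,106,.057);k=r(323,183,.09);kh=r(238,131,.046);h=r(321,264,.065)
print('eye',e,'knob',k,'hole',kh,'hinge(z?)',h)
B=np.array([r(*q,.046) for q in[(255,97),(194,132),(290,128),(222,171)]]);print('plate',B,B.mean(0))
c0=np.array([r(*q,.012) for q in[(279,67),(182,128),(294,286),(381,240)]]);print('jig',c0.mean(0),np.linalg.norm(np.diff(c0,axis=0),axis=1))
d=(c0[0]+c0[1]-c0[2]-c0[3])/2;print('ang',np.degrees(np.arctan2(-d[1],-d[0])))
print(np.linalg.norm(e-k),'hinge from eye/knob', e+(k-e)/np.linalg.norm(k-e)*.15)
E
```

```text
1.7 [0.55422478 0.02853531 0.23054057] [-1.79917415e+02  8.22404416e-02  1.56428222e+02]
eye [0.48989116 0.06198963] knob [0.54618092 0.03659765] hole [ 0.47893883 -0.01993254] hinge(z?) [0.6251357  0.00079253]
plate [[ 0.45815052  0.00794031]
 [ 0.46356671 -0.0578278 ]
 [ 0.49557699  0.02546832]
 [ 0.50639374 -0.05119238]] [ 0.48092199 -0.01890289]
jig [ 0.55084971 -0.00709733] [0.11650817 0.21162173 0.11425775]
ang 7.815654725891859
0.06175184129404786 hinge from eye/knob [6.26623341e-01 3.10543890e-04]
```

Call:
{"op": "play_rows", "data": {
  "moves": [
    {"delta_pos": [0.2,0,4],"twist": 0},
    {"delta_pos": [0,0,4],"twist": 0},
    {"delta_pos": [0,0,4],"twist": 0},
    {"delta_pos": [0,0,2.5],"twist": 0},
    {"delta_pos": [0,0,2],"twist": 0},
    {"delta_pos": [0,0,0],"twist": 0},
    {"delta_pos": [0,0,0],"twist": 0}
  ]
}}

```text
time_s: 2.58
ee_pos: [0.5493, 0.0351, 0.0671]
ee_rot: [180.0, 0.1, 156.6]
contact_force: [-0.9, 0.6, 0.1]
opening: 0.0852
finger_force: 0.0
```

Now I'll close on the knob at 20 N, watching the force.

Call:
{"op": "play_rows", "data": {
  "moves": [
    {"delta_pos": [0,0,0],"twist": 0},
    {"delta_pos": [0,0,0],"twist": 0},
    {"delta_pos": [0,0,0],"twist": 0},
    {"delta_pos": [0,0,0],"twist": 0},
    {"delta_pos": [0,0,0],"twist": 0},
    {"delta_pos": [0,0,0],"twist": 0}
  ],
  "hand": 0,
  "newtons": 20
}}

```text
time_s: 3.32
ee_pos: [0.549, 0.0352, 0.0666]
ee_rot: [180.0, 0.0, 156.6]
contact_force: [-1.3, 1.2, 4.9]
opening: 0.0193
finger_force: 20.5
```

Call:
{"op": "play_rows", "data": {
  "moves": [
    {"delta_pos": [-0.01,-0.48,0],"twist": -0.056},
    {"delta_pos": [-0.01,-0.48,0],"twist": -0.056},
    {"delta_pos": [-0.01,-0.48,0],"twist": -0.056},
    {"delta_pos": [-0.02,-0.48,0],"twist": -0.056},
    {"delta_pos": [-0.01,-0.48,0],"twist": -0.056},
    {"delta_pos": [-0.01,-0.48,0],"twist": -0.056},
    {"delta_pos": [-0.02,-0.48,0],"twist": -0.056},
    {"delta_pos": [-0.01,-0.48,0],"twist": -0.056},
    {"delta_pos": [-0.01,-0.48,0],"twist": -0.056},
    {"delta_pos": [-0.02,-0.48,0],"twist": -0.056},
    {"delta_pos": [0,0,0],"twist": 0},
    {"delta_pos": [0,0,0],"twist": 0}
  ]
}}

```text
time_s: 4.82
ee_pos: [0.5432, -0.0118, 0.0666]
ee_rot: [-180.0, 0.1, -171.3]
contact_force: [0.4, 0.7, 5.7]
opening: 0.0186
finger_force: 20.5
```

```bash
python3 - <<'E'
from h import *
c=snap('wrist','w3');snap('top','top3')
s=bot.get_state();print(s['time_s'],s['ee_pos'],s['ee_rot'],s['contact_force'])
a=cv2.imread('pics/w3.png')[0:300,180:480]
b=cv2.imread('pics/top3.png')[160:260,230:330]
cv2.imwrite('pics/m3.png',np.hstack([cv2.resize(x,(400,400),interpolation=cv2.INTER_CUBIC) for x in(a,b)]))
E
```

```text
4.925 [ 0.54318762 -0.01173411  0.06658961] [-1.79977251e+02  5.19741790e-02 -1.71333300e+02] [0.48100227 0.80581871 4.68460257]
```

View pics/m3.png

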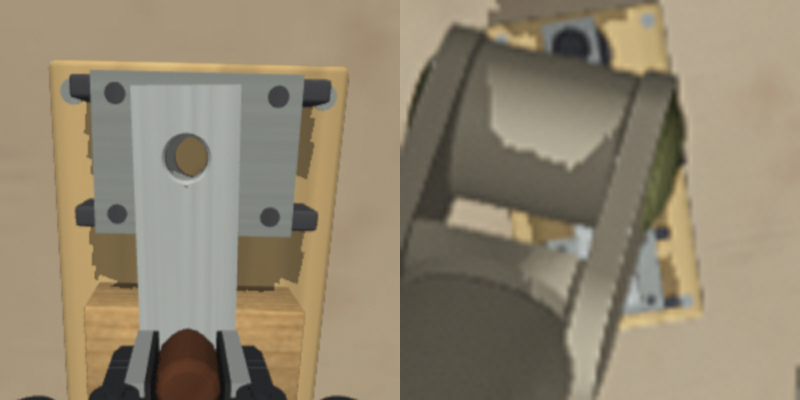

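The left view looks down through the eye at (186,159). The keeper's hole shows inside it, shifted right (jig +y), with a dark crescent on the left. I'll quantify that offset.

```bash
python3 - <<'E'
from h import *
c=np.load('pics/w3.npz');im=c['color'];print('cam',-c['R'].T@c['t'])
for v in(108,114,118,122,126):print(v,im[v,296:348].mean(1).astype(int).tolist())
for u in(312,318,322):print('col',u,im[98:142,u].mean(1).astype(int).tolist())
i=cv2.resize(im[90:150,285:355,::-1],None,fx=10,fy=10,interpolation=cv2.INTER_CUBIC);cv2.imwrite('pics/e3.png',i[:, :])
E
```

```text
cam [ 0.47220043 -0.02341184  0.20966312]
108 [166, 165, 164, 164, 164, 164, 163, 153, 123, 99, 91, 81, 79, 81, 81, 81, 81, 81, 85, 93, 94, 95, 94, 94, 93, 94, 93, 94, 94, 94, 94, 94, 94, 95, 93, 91, 95, 102, 112, 139, 160, 163, 163, 164, 166, 168, 168, 168, 168, 168, 169, 168]
114 [165, 164, 164, 164, 160, 147, 117, 102, 76, 81, 82, 81, 81, 81, 80, 81, 93, 97, 95, 95, 94, 93, 94, 94, 95, 95, 94, 94, 93, 93, 95, 94, 94, 95, 95, 93, 94, 91, 90, 92, 115, 128, 154, 163, 165, 168, 168, 168, 168, 168, 167, 167]
118 [166, 165, 164, 163, 156, 136, 122, 102, 77, 81, 82, 81, 81, 81, 77, 74, 95, 96, 94, 94, 94, 94, 94, 94, 94, 94, 94, 94, 94, 94, 94, 93, 93, 94, 95, 95, 93, 92, 87, 90, 118, 132, 145, 162, 166, 168, 168, 167, 167, 167, 167, 167]
122 [165, 165, 164, 164, 162, 153, 139, 125, 80, 77, 81, 80, 81, 81, 79, 75, 74, 93, 95, 94, 94, 94, 93, 95, 94, 94, 94, 94, 93, 93, 94, 93, 93, 93, 93, 93, 92, 91, 86, 100, 139, 146, 157, 164, 166, 167, 168, 167, 167, 168, 167, 167]
126 [165, 165, 165, 164, 163, 162, 160, 154, 144, 114, 79, 78, 81, 81, 81, 81, 79, 74, 73, 84, 92, 95, 94, 95, 95, 94, 94, 94, 93, 92, 92, 90, 90, 91, 89, 89, 92, 114, 142, 157, 156, 160, 162, 164, 165, 167, 167, 167, 167, 168, 167, 167]
col 312 [164, 163, 154, 117, 85, 80, 80, 79, 81, 80, 81, 81, 82, 84, 90, 90, 93, 94, 95, 93, 95, 94, 89, 83, 74, 72, 75, 77, 79, 82, 89, 116, 128, 129, 132, 145, 170, 180, 176, 167, 163, 162, 163, 162]
col 318 [167, 142, 104, 83, 81, 84, 89, 91, 94, 95, 94, 95, 95, 94, 94, 94, 94, 94, 94, 94, 94, 94, 94, 94, 93, 93, 93, 94, 94, 95, 93, 84, 77, 107, 127, 134, 143, 170, 188, 189, 172, 140, 151, 165]
col 322 [166, 151, 111, 85, 87, 93, 94, 94, 94, 94, 93, 94, 94, 94, 95, 94, 94, 94, 94, 93, 94, 94, 95, 93, 94, 94, 94, 94, 94, 94, 93, 93, 92, 81, 96, 128, 146, 178, 191, 184, 172, 166, 166, 165]
```

View pics/e3.png

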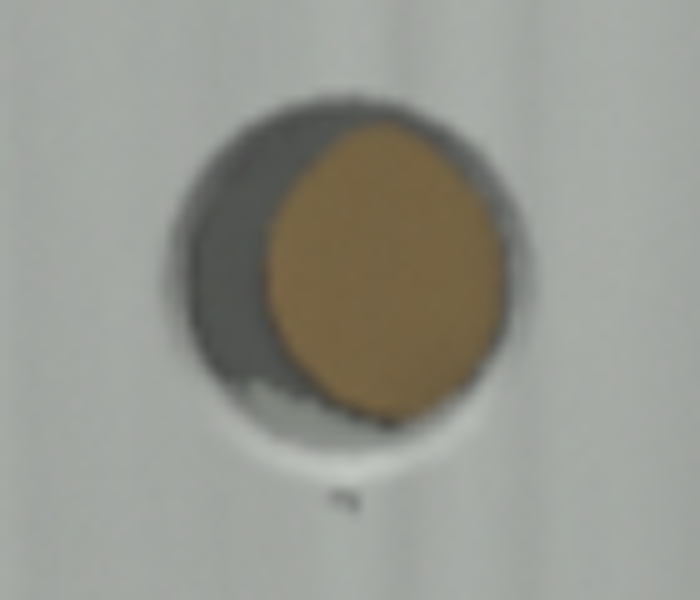

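The enlarged eye shows the outer chamfer running from 168 to 532 (centre about 350, 287) and the keeper hole's left edge at 267. The brown base shows through the hole.

```bash
python3 - <<'E'
from h import *
r=lambda u,v,z:ray('w3',(285+u/10-.45,90+v/10-.45),z)[:2]
a=np.radians(7.5);Y=np.array([-np.sin(a),np.cos(a)]);X=np.array([np.cos(a),np.sin(a)])
L,Rr,T,B=r(168,287,.057),r(532,287,.057),r(345,95,.057),r(345,480,.057)
e=(L+Rr)/2;print('dia',np.linalg.norm(L-Rr),np.linalg.norm(T-B),'eye',e,(T+B)/2)
# keeper hole edge points -> circle r=7mm
from scipy.optimize import least_squares
E=np.array([r(*p,.046) for p in[(267,275),(275,220),(300,175),(285,325),(320,375),(370,412)]])
s=least_squares(lambda q:np.hypot(*(E-q).T)-.007,e+Y*.004);print('hole',s.x,s.fun.round(4))
eye=np.array([X@e*0,0]);d=s.x-e;print('hole-eye jig x,y',d@X,d@Y, 'x (T,B):',(s.x-(T+B)/2)@X)
E
```

```text
dia 0.015537751025198884 0.015978238423754676 eye [ 0.47893894 -0.02280758] [ 0.47911139 -0.02299702]
hole [ 0.47791621 -0.01957759] [ 0.0002  0.0001 -0.0001 -0.0001 -0.0001  0.0001]
hole-eye jig x,y -0.0005923811445008894 0.0033358492325295482 x (T,B): -0.0007386351399660645
```

Call:
{"op": "play_rows", "data": {
  "moves": [
    {"delta_pos": [0,0.1,0],"twist": 0.011},
    {"delta_pos": [0,0.09,0],"twist": 0.011},
    {"delta_pos": [0,0,0],"twist": 0},
    {"delta_pos": [0,0,0],"twist": 0}
  ]
}}

```text
time_s: 5.42
ee_pos: [0.5429, -0.0098, 0.0666]
ee_rot: [-180.0, 0.1, -172.6]
contact_force: [1.6, 0.6, 4.8]
opening: 0.0193
finger_force: 20.5
```

```bash
python3 - <<'E'
from h import *
c=snap('wrist','w4');im=c['color'];s=bot.get_state();print(s['time_s'],s['ee_pos'],s['ee_rot'])
i=cv2.resize(im[90:150,285:355,::-1],None,fx=8,fy=8,interpolation=cv2.INTER_CUBIC);cv2.imwrite('pics/e4.png',i)
for v in(112,115,118,121):print(v,im[v,296:348].mean(1).astype(int).tolist())
a=np.radians(7.5);Y=np.array([-np.sin(a),np.cos(a)])
E
```

```text
5.475 [ 0.5429002  -0.00983388  0.06655805] [-1.79979985e+02  4.91399774e-02 -1.72592812e+02]
112 [165, 166, 165, 165, 163, 157, 135, 109, 97, 84, 95, 96, 95, 95, 94, 95, 94, 93, 94, 94, 94, 94, 94, 93, 94, 94, 95, 95, 94, 94, 93, 91, 91, 91, 90, 87, 81, 74, 80, 99, 116, 137, 159, 164, 165, 168, 168, 168, 168, 168, 168, 168]
115 [166, 166, 164, 164, 161, 145, 119, 103, 83, 96, 97, 96, 95, 95, 95, 95, 94, 94, 94, 94, 94, 94, 93, 94, 94, 94, 94, 95, 95, 93, 93, 92, 91, 90, 90, 89, 84, 73, 73, 86, 114, 125, 145, 163, 166, 168, 167, 167, 168, 168, 168, 168]
118 [166, 165, 165, 164, 157, 139, 122, 105, 79, 95, 97, 96, 96, 95, 94, 95, 94, 94, 94, 94, 94, 94, 94, 94, 94, 93, 95, 95, 95, 94, 93, 93, 91, 90, 89, 89, 87, 76, 69, 82, 109, 131, 140, 161, 165, 167, 167, 166, 167, 167, 167, 166]
121 [166, 164, 165, 164, 161, 150, 135, 122, 87, 86, 95, 96, 95, 96, 95, 94, 94, 94, 93, 94, 94, 94, 94, 94, 94, 94, 94, 93, 94, 93, 93, 91, 92, 91, 89, 88, 82, 67, 76, 92, 128, 140, 150, 163, 166, 167, 167, 167, 167, 168, 167, 167]
```

View pics/e4.png

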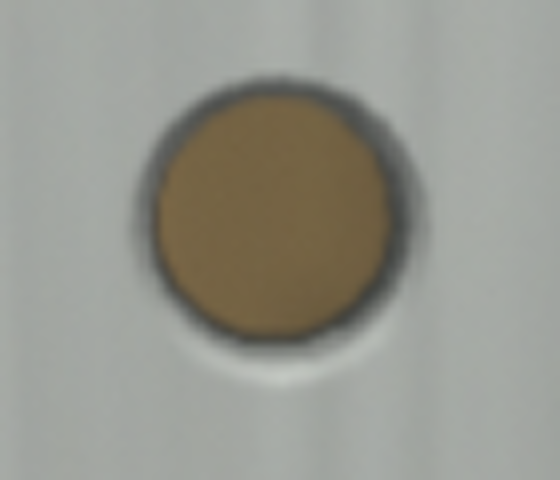

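The eye and the keeper hole now line up within about 0.3 mm (brown disc centred at (275,215) in the crop). I'll release the knob, rise and go above the pin.

Call:
{"op": "play_rows", "data": {
  "moves": [
    {"delta_pos": [0,0,0],"twist": 0},
    {"delta_pos": [0,0,0],"twist": 0},
    {"delta_pos": [0,0,0],"twist": 0},
    {"delta_pos": [0,0,0],"twist": 0},
    {"delta_pos": [0,0,-3],"twist": 0},
    {"delta_pos": [0,0,-5],"twist": 0},
    {"delta_pos": [0,0,-6],"twist": 0}
  ],
  "hand": 1
}}

```text
time_s: 6.35
ee_pos: [0.542, -0.0099, 0.2073]
ee_rot: [180.0, -0.1, -172.6]
contact_force: [0.4, 0.2, 0.9]
opening: 0.0856
finger_force: 0.0
```

```bash
python3 - <<'E'
from h import *
print('eye from w4',ray('w4',(285+280/8-.45,90+228/8-.45),.057), 'hole', ray('w4',(285+273/8-.45,90+216/8-.45),.046))
c=snap('wrist','w5');print(c['color'].shape,bot.get_state()['ee_pos'],bot.get_state()['ee_rot'])
g=cv2.cvtColor(c['color'],cv2.COLOR_RGB2GRAY)
p=proj('w5',[.479,-.0197,.057]);print(p)
E
```

```text
eye from w4 [ 0.47836625 -0.01947587  0.057     ] hole [ 0.47823777 -0.01992598  0.046     ]
(400, 640, 3) [ 0.5448473  -0.0103683   0.21591397] [-179.74394599    0.66357022 -172.53192924]
[319.40265527 112.68039744]
```

Call:
{"op": "play_rows", "data": {
  "moves": [
    {"delta_pos": [1.4,-4.9,0],"twist": 0},
    {"delta_pos": [1.4,-4.9,0],"twist": 0},
    {"delta_pos": [1.4,-4.9,0],"twist": 0},
    {"delta_pos": [1.4,-4.9,0],"twist": 0},
    {"delta_pos": [1.4,-4.9,0],"twist": 0},
    {"delta_pos": [1.4,-4.9,0],"twist": 0},
    {"delta_pos": [0,0,0],"twist": -0.086},
    {"delta_pos": [0,0,0],"twist": 0},
    {"delta_pos": [0,0,0],"twist": 0}
  ]
}}

```text
time_s: 7.52
ee_pos: [0.4976, -0.3118, 0.2063]
ee_rot: [180.0, -0.0, -167.7]
contact_force: [0.1, 0.2, -0.3]
opening: 0.0854
finger_force: 0.0
```

```bash
python3 - <<'E'
from h import *
c=snap('wrist','w6');s=bot.get_state();print(s['time_s'],s['ee_pos'],s['ee_rot'],s['joints'].round(1))
print(proj('w6',[.4982,-.3145,.092]))
a=cv2.resize(c['color'][80:320,200:440,::-1],(480,480),interpolation=cv2.INTER_CUBIC)
w5=cv2.imread('pics/w5.png');u,v=proj('w5',[.479,-.0197,.057]).astype(int)
b=cv2.resize(w5[v-20:v+20,u-13:u+13],(312,480),interpolation=cv2.INTER_CUBIC);print(u,v)
cv2.imwrite('pics/m6.png',np.hstack([a,b]))
E
```

```text
7.575 [ 0.49765513 -0.31176428  0.20637698] [-1.79998666e+02  3.47612521e-03 -1.67634529e+02] [ -43.6   26.6   70.7    0.    82.7 -146. ]
[317.84892554 199.5268561 ]
319 112
```

View pics/m6.png

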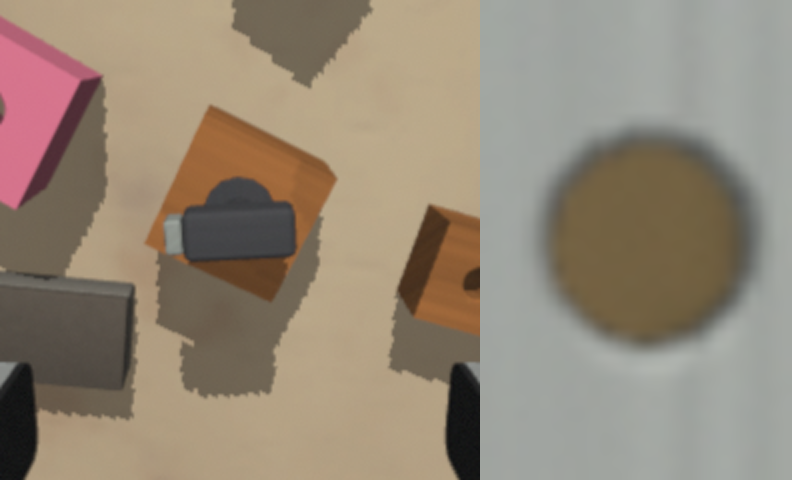

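The wrist view shows the pin's bar from (184,208) to (295,257) in the crop, with its light button on the left at (174,235) and the collar behind it. The strap's eye is still in line with the keeper hole after release (right half).

```bash
python3 - <<'E'
from h import *
r=lambda u,v:ray('w6',(200+u/2-.25,80+v/2-.25),.092)[:2]
P=[r(184,208),r(293,203),r(295,257),r(187,261)];m=sum(P)/4
d=(P[1]+P[2]-P[0]-P[3])/2;ang=np.degrees(np.arctan2(d[1],d[0]));print('mid',m,'len',np.linalg.norm(d),'wid',np.linalg.norm(P[0]-P[3]),'pin+y ang',ang,'btn',r(165,235))
s=bot.get_state();y=np.radians(s['ee_rot'][2]);tx=np.array([np.cos(y),np.sin(y)]);ty=np.array([np.sin(y),-np.cos(y)])
g=m-.001*d/np.linalg.norm(d)-s['ee_pos'][:2];print('tool delta cm',g@tx*100,g@ty*100,'yaw err: want tool y at',ang,'has',np.degrees(np.arctan2(ty[1],ty[0])))
E
```

```text
mid [ 0.49518869 -0.31377532] len 0.04162383835231468 wid 0.021075860034204624 pin+y ang 104.81408665868724 btn [ 0.50227572 -0.34156948]
tool delta cm 0.2797160175822835 -0.24352939509095728 yaw err: want tool y at 104.81408665868724 has 102.36547098274436
```

Call:
{"op": "play_rows", "data": {
  "moves": [
    {"delta_pos": [0.28,-0.24,3],"twist": -0.043},
    {"delta_pos": [0,0,4],"twist": 0},
    {"delta_pos": [0,0,4],"twist": 0},
    {"delta_pos": [0,0,2.2],"twist": 0},
    {"delta_pos": [0,0,1.4],"twist": 0},
    {"delta_pos": [0,0,0],"twist": 0},
    {"delta_pos": [0,0,0],"twist": 0}
  ]
}}

```text
time_s: 8.45
ee_pos: [0.4957, -0.3156, 0.0614]
ee_rot: [-179.9, 0.1, -165.1]
contact_force: [0.3, 0.3, 0.3]
opening: 0.0852
finger_force: 0.0
```

Call:
{"op": "play_rows", "data": {
  "moves": [
    {"delta_pos": [0,0,0],"twist": 0},
    {"delta_pos": [0,0,0],"twist": 0},
    {"delta_pos": [0,0,0],"twist": 0},
    {"delta_pos": [0,0,0],"twist": 0},
    {"delta_pos": [0,0,0],"twist": 0},
    {"delta_pos": [0,0,0],"twist": 0}
  ],
  "hand": 0,
  "newtons": 45
}}

```text
time_s: 9.2
ee_pos: [0.4955, -0.315, 0.0618]
ee_rot: [-180.0, 0.1, -165.1]
contact_force: [-2.3, 4.7, 10.7]
opening: 0.0444
finger_force: 46.6
```

Gripped at 44.4 mm, and the knob also read 0.7 mm small, so this is about 46 mm with the button in. Now I'll lift.

Call:
{"op": "play_rows", "data": {
  "moves": [
    {"delta_pos": [0,0,-1],"twist": 0},
    {"delta_pos": [0,0,-2],"twist": 0},
    {"delta_pos": [0,0,-3],"twist": 0},
    {"delta_pos": [0,0,-3],"twist": 0},
    {"delta_pos": [0,0,-2],"twist": 0},
    {"delta_pos": [0,0,0],"twist": 0},
    {"delta_pos": [0,0,0],"twist": 0}
  ]
}}

```text
time_s: 10.07
ee_pos: [0.4949, -0.315, 0.1694]
ee_rot: [179.9, -0.1, -165.2]
contact_force: [0.4, 0.1, -1.3]
opening: 0.0442
finger_force: 46.9
```

```bash
python3 - <<'E'
from h import *
c=snap('wrist','w7');s=bot.get_state();print(s['time_s'],s['ee_pos'],s['ee_rot'],s['contact_force'],s['moment'],s['opening'])
b=snap('scene','s7');p=proj('s7',s['ee_pos']).astype(int);print(p)
a=cv2.resize(c['color'][100:340,200:440,::-1],(400,400),interpolation=cv2.INTER_CUBIC)
q=b['color'][max(p[1]-40,0):,:,::-1][:80,p[0]-40:p[0]+40]
cv2.imwrite('pics/m7.png',np.hstack([a,cv2.resize(q,(400,400),interpolation=cv2.INTER_CUBIC)]))
E
```

```text
10.125 [ 0.49484969 -0.31498639  0.16912983] [ 1.79892179e+02 -6.62346942e-02 -1.65154775e+02] [-0.27760097 -0.13755096 -2.63359311] [-0.02368531  0.06744006 -0.00192418] 0.043991744478070596
[356 219]
```

View pics/m7.png

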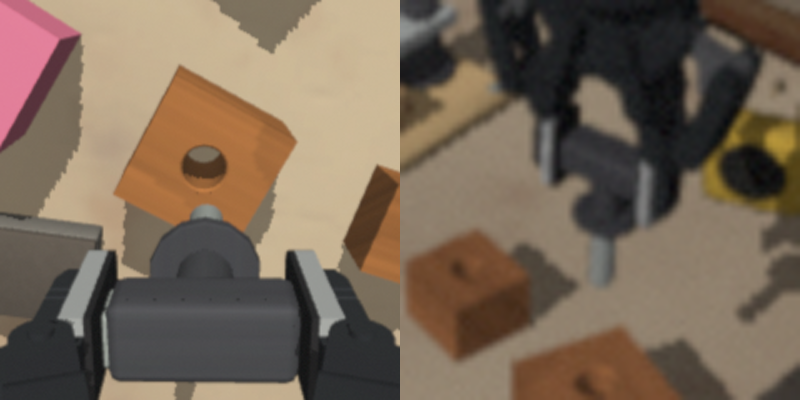

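The pin hangs upright in the grip with its button in (left pad), clear of the block. In the crop the bar top runs from (107,280) to (300,380), the collar is centred near (205,270), and the shank tip is at (206,207). That used my last picture, so from here I'll work from numbers.

```bash
python3 - <<'E'
from h import *
s=bot.get_state();e=s['ee_pos'];y=np.radians(s['ee_rot'][2]);tx=np.array([np.cos(y),np.sin(y)]);ty=np.array([np.sin(y),-np.cos(y)])
def T(u,v,dz):
    g=ray('w7',(200+u*.6-.2,100+v*.6-.2),e[2]+dz)[:2]-e[:2];return np.array([g@tx,g@ty])*1000
for n,a in dict(barTL=(110,280,.030),barTR=(297,281,.030),barBL=(107,380,.030),barBR=(300,380,.030),colL=(151,270,-.0068),colR=(260,270,-.0068),colTop=(206,222,-.0068),tipL=(191,211,-.0518),tipR=(221,211,-.0518),tipTop=(206,205,-.0518)).items():print(n,T(*a).round(1))
E
```

```text
barTL [ 14.8 -20.4]
barTR [14.5 19.9]
barBL [-10.2 -22.2]
barBR [-10.3  21.7]
colL [ -0.6 -14.9]
colR [-0.6 16. ]
colTop [14.   0.6]
tipL [ 0.8 -4.3]
tipR [0.8 6.5]
tipTop [3.1 1.1]
```

Call:
{"op": "play_rows", "data": {
  "moves": [
    {"delta_pos": [0,0,0],"twist": 0.065},
    {"delta_pos": [0,0,0],"twist": 0.065},
    {"delta_pos": [-0.285,4.2,0],"twist": 0},
    {"delta_pos": [-0.285,4.2,0],"twist": 0},
    {"delta_pos": [-0.285,4.2,0],"twist": 0},
    {"delta_pos": [-0.285,4.2,0],"twist": 0},
    {"delta_pos": [-0.285,4.2,0],"twist": 0},
    {"delta_pos": [-0.285,4.2,0],"twist": 0},
    {"delta_pos": [-0.285,4.2,0],"twist": 0},
    {"delta_pos": [0,0,0],"twist": 0},
    {"delta_pos": [0,0,0],"twist": 0},
    {"delta_pos": [0,0,0],"twist": 0}
  ]
}}

```text
time_s: 11.68
ee_pos: [0.4773, -0.0221, 0.1701]
ee_rot: [-180.0, -0.0, -172.7]
contact_force: [-0.0, -0.3, -2.3]
opening: 0.0446
finger_force: 47.0
```

Call:
{"op": "play_rows", "data": {
  "moves": [
    {"delta_pos": [0,0,0],"twist": 0}
  ]
}}

```text
time_s: 11.8
ee_pos: [0.4772, -0.0219, 0.1702]
ee_rot: [180.0, -0.0, -172.7]
contact_force: [-0.7, -0.8, -1.9]
opening: 0.0442
finger_force: 47.0
```

Call:
{"op": "play_rows", "data": {
  "moves": [
    {"delta_pos": [0.04,0.14,2],"twist": 0},
    {"delta_pos": [0,0,2],"twist": 0},
    {"delta_pos": [0,0,1.4],"twist": 0},
    {"delta_pos": [0,0,0],"twist": 0},
    {"delta_pos": [0,0,0],"twist": 0}
  ]
}}

```text
time_s: 12.42
ee_pos: [0.4769, -0.0202, 0.1169]
ee_rot: [-180.0, 0.0, -172.6]
contact_force: [-0.6, -1.5, -2.2]
opening: 0.0442
finger_force: 47.0
```

Call:
{"op": "play_rows", "data": {
  "moves": [
    {"delta_pos": [0,0,0.15],"twist": 0},
    {"delta_pos": [0,0,0.15],"twist": 0},
    {"delta_pos": [0,0,0.15],"twist": 0},
    {"delta_pos": [0,0,0.1],"twist": 0}
  ]
}}

```text
time_s: 12.92
ee_pos: [0.4766, -0.0198, 0.1108]
ee_rot: [-180.0, -0.0, -172.6]
contact_force: [0.2, -0.6, -1.0]
opening: 0.0443
finger_force: 47.0
```

Call:
{"op": "play_rows", "data": {
  "moves": [
    {"delta_pos": [0,-0.05,0.1],"twist": 0},
    {"delta_pos": [0,0,0.1],"twist": 0},
    {"delta_pos": [0,0,0.1],"twist": 0}
  ]
}}

```text
time_s: 13.3
ee_pos: [0.4766, -0.0204, 0.1078]
ee_rot: [-180.0, -0.0, -172.6]
contact_force: [0.6, -0.3, -2.6]
opening: 0.0441
finger_force: 47.0
```

Call:
{"op": "play_rows", "data": {
  "moves": [
    {"delta_pos": [0,0,0.1],"twist": 0},
    {"delta_pos": [0,0,0.1],"twist": 0}
  ]
}}

```text
time_s: 13.55
ee_pos: [0.4767, -0.0204, 0.1058]
ee_rot: [-180.0, 0.0, -172.6]
contact_force: [0.0, -0.6, -1.6]
opening: 0.0442
finger_force: 47.0
```

Call:
{"op": "play_rows", "data": {
  "moves": [
    {"delta_pos": [0,0,0.1],"twist": 0},
    {"delta_pos": [0,0,0.1],"twist": 0},
    {"delta_pos": [0,0,0.1],"twist": 0}
  ]
}}

```text
time_s: 13.92
ee_pos: [0.4766, -0.0203, 0.1027]
ee_rot: [180.0, -0.0, -172.6]
contact_force: [0.3, -0.0, -2.5]
opening: 0.0447
finger_force: 47.0
```

Call:
{"op": "play_rows", "data": {
  "moves": [
    {"delta_pos": [0,0,0.1],"twist": 0},
    {"delta_pos": [0,0,0.1],"twist": 0},
    {"delta_pos": [0,0,0.1],"twist": 0}
  ]
}}

```text
time_s: 14.3
ee_pos: [0.4766, -0.0203, 0.0998]
ee_rot: [180.0, -0.0, -172.6]
contact_force: [-0.4, 0.3, -1.5]
opening: 0.0446
finger_force: 47.0
```

Call:
{"op": "play_rows", "data": {
  "moves": [
    {"delta_pos": [0,0,0.1],"twist": 0},
    {"delta_pos": [0,0,0.1],"twist": 0}
  ]
}}

```text
time_s: 14.55
ee_pos: [0.4767, -0.0203, 0.0977]
ee_rot: [180.0, 0.0, -172.6]
contact_force: [-0.2, -0.0, -1.7]
opening: 0.0441
finger_force: 47.0
```

Still no contact with the tip at keeper level, so I'll carry on gently.

Call:
{"op": "play_rows", "data": {
  "moves": [
    {"delta_pos": [0,0,0.1],"twist": 0},
    {"delta_pos": [0,0,0.1],"twist": 0}
  ]
}}

```text
time_s: 14.8
ee_pos: [0.4766, -0.0203, 0.0958]
ee_rot: [180.0, 0.0, -172.6]
contact_force: [-0.2, 0.2, -2.6]
opening: 0.0441
finger_force: 47.0
```

Call:
{"op": "play_rows", "data": {
  "moves": [
    {"delta_pos": [0,0,0.1],"twist": 0},
    {"delta_pos": [0,0,0.1],"twist": 0}
  ]
}}

```text
time_s: 15.05
ee_pos: [0.4767, -0.0204, 0.0938]
ee_rot: [-180.0, -0.0, -172.6]
contact_force: [-0.4, 0.2, -1.8]
opening: 0.0443
finger_force: 47.0
```

Call:
{"op": "play_rows", "data": {
  "moves": [
    {"delta_pos": [0,0,0.1],"twist": 0},
    {"delta_pos": [0,0,0.1],"twist": 0},
    {"delta_pos": [0,0,0.1],"twist": 0}
  ]
}}

```text
time_s: 15.42
ee_pos: [0.4767, -0.0203, 0.0908]
ee_rot: [180.0, -0.0, -172.6]
contact_force: [-0.6, 0.1, -1.4]
opening: 0.0444
finger_force: 47.0
```

The tip is in the keeper's hole. Collar contact is expected at a TCP z of about 0.069.

Call:
{"op": "play_rows", "data": {
  "moves": [
    {"delta_pos": [0,0,0.15],"twist": 0},
    {"delta_pos": [0,0,0.15],"twist": 0},
    {"delta_pos": [0,0,0.15],"twist": 0}
  ]
}}

```text
time_s: 15.8
ee_pos: [0.4766, -0.0203, 0.0862]
ee_rot: [180.0, -0.0, -172.6]
contact_force: [-0.7, -0.1, -1.2]
opening: 0.0444
finger_force: 47.0
```

Call:
{"op": "play_rows", "data": {
  "moves": [
    {"delta_pos": [0,0,0.15],"twist": 0},
    {"delta_pos": [0,0,0.15],"twist": 0},
    {"delta_pos": [0,0,0.15],"twist": 0}
  ]
}}

```text
time_s: 16.18
ee_pos: [0.4767, -0.0203, 0.0817]
ee_rot: [180.0, -0.0, -172.6]
contact_force: [-0.1, 0.1, -1.7]
opening: 0.044
finger_force: 47.0
```

Call:
{"op": "play_rows", "data": {
  "moves": [
    {"delta_pos": [0,0,0.15],"twist": 0},
    {"delta_pos": [0,0,0.15],"twist": 0},
    {"delta_pos": [0,0,0.15],"twist": 0}
  ]
}}

```text
time_s: 16.55
ee_pos: [0.4767, -0.0203, 0.0772]
ee_rot: [-180.0, 0.0, -172.6]
contact_force: [0.6, 0.3, -1.9]
opening: 0.0442
finger_force: 47.0
```

Call:
{"op": "play_rows", "data": {
  "moves": [
    {"delta_pos": [0,0,0.15],"twist": 0},
    {"delta_pos": [0,0,0.15],"twist": 0},
    {"delta_pos": [0,0,0.15],"twist": 0}
  ]
}}

```text
time_s: 16.92
ee_pos: [0.4767, -0.0203, 0.0727]
ee_rot: [-180.0, 0.0, -172.6]
contact_force: [-0.3, 0.2, -1.7]
opening: 0.0445
finger_force: 47.0
```

Call:
{"op": "play_rows", "data": {
  "moves": [
    {"delta_pos": [0,0,0.1],"twist": 0},
    {"delta_pos": [0,0,0.1],"twist": 0}
  ]
}}

```text
time_s: 17.18
ee_pos: [0.4767, -0.0204, 0.0708]
ee_rot: [-180.0, -0.0, -172.6]
contact_force: [-1.6, 0.1, -0.8]
opening: 0.0443
finger_force: 47.0
```

Call:
{"op": "play_rows", "data": {
  "moves": [
    {"delta_pos": [0,0,0.05],"twist": 0},
    {"delta_pos": [0,0,0.05],"twist": 0}
  ]
}}

```text
time_s: 17.42
ee_pos: [0.4767, -0.0204, 0.0698]
ee_rot: [-180.0, -0.0, -172.6]
contact_force: [-0.7, -0.3, -2.4]
opening: 0.0444
finger_force: 47.0
```

Call:
{"op": "play_rows", "data": {
  "moves": [
    {"delta_pos": [0,0,0.05],"twist": 0},
    {"delta_pos": [0,0,0],"twist": 0}
  ]
}}

```text
time_s: 17.68
ee_pos: [0.4766, -0.0203, 0.0693]
ee_rot: [180.0, -0.0, -172.6]
contact_force: [-0.2, -0.5, -1.6]
opening: 0.0443
finger_force: 47.0
```

Call:
{"op": "play_rows", "data": {
  "moves": [
    {"delta_pos": [0,0,0.03],"twist": 0},
    {"delta_pos": [0,0,0],"twist": 0}
  ]
}}

```text
time_s: 17.92
ee_pos: [0.4767, -0.0204, 0.069]
ee_rot: [-180.0, 0.0, -172.6]
contact_force: [-0.7, 0.7, -1.7]
opening: 0.0444
finger_force: 47.1
```

Call:
{"op": "play_rows", "data": {
  "moves": [
    {"delta_pos": [0,0,0.03],"twist": 0},
    {"delta_pos": [0,0,0],"twist": 0}
  ]
}}

```text
time_s: 18.18
ee_pos: [0.4768, -0.0204, 0.0689]
ee_rot: [-180.0, 0.0, -172.6]
contact_force: [-1.4, 0.2, 2.2]
opening: 0.0445
finger_force: 48.1
```

Call:
{"op": "play_rows", "data": {
  "moves": [
    {"delta_pos": [0,0,0.03],"twist": 0},
    {"delta_pos": [0,0,0],"twist": 0}
  ]
}}

```text
time_s: 18.42
ee_pos: [0.4768, -0.0205, 0.0688]
ee_rot: [-180.0, 0.0, -172.6]
contact_force: [-1.2, -0.2, 5.6]
opening: 0.0444
finger_force: 49.1
```

The collar is seated: contact started at z = 0.069, as predicted, and is now about 7 N. I'll release the button.

Call:
{"op": "play_rows", "data": {
  "moves": [
    {"delta_pos": [0,0,-0.05],"twist": 0},
    {"delta_pos": [0,0,0],"twist": 0}
  ],
  "newtons": 20
}}

```text
time_s: 18.68
ee_pos: [0.4767, -0.0203, 0.0689]
ee_rot: [180.0, 0.0, -172.6]
contact_force: [-0.6, -0.5, 2.6]
opening: 0.0444
finger_force: 48.1
```

Call:
{"op": "play_rows", "data": {
  "moves": [
    {"delta_pos": [0,0,0],"twist": 0},
    {"delta_pos": [0,0,0],"twist": 0},
    {"delta_pos": [0,0,0],"twist": 0},
    {"delta_pos": [0,0,0],"twist": 0},
    {"delta_pos": [0,0,0],"twist": 0}
  ],
  "hand": 1
}}

```text
time_s: 19.3
ee_pos: [0.4767, -0.0203, 0.0689]
ee_rot: [180.0, 0.0, -172.6]
contact_force: [0.0, 0.3, -0.3]
opening: 0.0856
finger_force: 0.0
```

Call:
{"op": "play_rows", "data": {
  "moves": [
    {"delta_pos": [0,0,-1],"twist": 0},
    {"delta_pos": [0,0,-3],"twist": 0},
    {"delta_pos": [0,0,-4],"twist": 0},
    {"delta_pos": [0,0,-4],"twist": 0},
    {"delta_pos": [0,0,0],"twist": 0},
    {"delta_pos": [0,0,0],"twist": 0}
  ]
}}

```text
time_s: 20.05
ee_pos: [0.4762, -0.0202, 0.1886]
ee_rot: [180.0, -0.0, -172.6]
contact_force: [-0.1, 0.3, 0.1]
opening: 0.0853
finger_force: 0.0
```

```bash
python3 - <<'E'
from h import *
s=bot.get_state();print(s['time_s'],s['ee_pos'],s['contact_force'],s['opening'])
c=snap('wrist','w9');im=c['color']
# expected handle: bar centre at eye, top z .099, along jig y
u0,v0=proj('w9',[.4784,-.0195,.099]);print(u0,v0)
m=(im.max(2)<85).astype(np.uint8);m[270:]=0
n,l,st,ce=cv2.connectedComponentsWithStats(m)
for i in range(1,n):
    if st[i,4]>150:print(st[i],ce[i].round(1),ray('w9',ce[i],.095)[:2].round(4))
v=int(v0)
print('row',im[v,int(u0)-50:int(u0)+50:2].mean(1).astype(int).tolist())
E
```

```text
20.05 [ 0.47622256 -0.02023219  0.18863933] [-0.05769508  0.28789767  0.1015427 ] 0.0853276843179455
322.18273187858273 211.96578032023444
[   0    0   37   54 1511] [14.5 23.1] [ 0.3831 -0.2233]
[505 111  88  70 284] [550.4 146.1] [0.4134 0.1278]
[   0  143   54   76 2839] [ 25.5 178.1] [ 0.4818 -0.2269]
[270 157 106  13 498] [325.7 160.5] [ 0.4427 -0.0218]
[146 172  22  59 890] [156.5 199.5] [ 0.4856 -0.1367]
[ 291  179   66   46 2309] [321.9 205.3] [ 0.4748 -0.0202]
[110 191  19  14 195] [118.6 197.8] [ 0.4878 -0.1633]
row [113, 63, 63, 64, 71, 119, 130, 128, 128, 103, 56, 61, 64, 64, 64, 64, 63, 65, 64, 65, 62, 64, 64, 64, 63, 64, 64, 64, 63, 64, 63, 64, 64, 64, 63, 65, 63, 64, 63, 60, 63, 124, 127, 128, 126, 102, 62, 63, 63, 63]
```

The bar sits where expected, but this row doesn't separate the button from the plate. I'll compare the two bar ends in colour.

```bash
python3 - <<'E'
from h import *
im=np.load('pics/w9.npz')['color'].astype(int)
for v in range(184,228,4):
    print(v,'L',im[v,270:296].mean(1).astype(int).tolist(),'R',im[v,374:348:-1].mean(1).astype(int).tolist())
X=lambda y,z:proj('w9',[.4784+.0+(-np.sin(np.radians(7.4)))*y,-.0195+np.cos(np.radians(7.4))*y,z]).round(1)
print('bar ends top',X(-.022,.099),X(.022,.099),'button end out',X(-.029,.097),'in',X(-.024,.097))
E
```

```text
184 L [151, 153, 152, 151, 138, 100, 93, 94, 95, 102, 117, 126, 127, 127, 127, 127, 126, 127, 127, 127, 127, 126, 127, 126, 127, 127] R [134, 102, 84, 83, 83, 84, 84, 85, 86, 89, 90, 109, 124, 127, 128, 128, 128, 128, 127, 128, 128, 128, 128, 128, 127, 127]
188 L [152, 153, 152, 152, 151, 145, 126, 98, 95, 100, 114, 125, 126, 125, 126, 126, 125, 126, 126, 125, 126, 125, 125, 126, 125, 126] R [138, 133, 100, 85, 84, 84, 85, 85, 86, 88, 91, 105, 120, 125, 126, 125, 125, 125, 124, 125, 125, 125, 125, 125, 125, 126]
192 L [151, 152, 152, 152, 151, 150, 138, 103, 108, 132, 130, 125, 125, 125, 125, 126, 126, 126, 125, 125, 125, 127, 125, 127, 126, 126] R [139, 137, 129, 101, 86, 87, 89, 94, 117, 124, 125, 112, 121, 127, 126, 127, 126, 127, 127, 127, 127, 127, 127, 127, 126, 126]
196 L [151, 151, 153, 152, 151, 151, 151, 151, 152, 151, 143, 127, 124, 124, 125, 125, 124, 124, 124, 125, 125, 124, 111, 69, 54, 54] R [139, 137, 135, 134, 134, 134, 135, 137, 139, 141, 143, 142, 134, 129, 129, 129, 129, 129, 130, 129, 129, 128, 124, 90, 60, 55]
200 L [152, 151, 152, 151, 152, 151, 151, 152, 153, 
[... 1067 characters left out ...]
63] R [100, 68, 62, 63, 62, 63, 63, 63, 62, 63, 64, 65, 87, 117, 125, 125, 124, 112, 81, 66, 64, 53, 51, 54, 58, 62]
220 L [151, 150, 145, 134, 132, 123, 90, 85, 85, 86, 93, 103, 104, 102, 106, 106, 107, 106, 107, 107, 96, 75, 54, 55, 59, 61] R [141, 129, 120, 95, 79, 76, 77, 78, 78, 79, 80, 83, 95, 118, 125, 126, 125, 126, 125, 117, 109, 88, 62, 56, 57, 60]
224 L [150, 151, 150, 150, 150, 146, 135, 125, 98, 95, 96, 102, 109, 108, 109, 109, 109, 109, 106, 107, 107, 106, 100, 82, 68, 57] R [144, 141, 138, 130, 101, 86, 84, 84, 86, 88, 87, 90, 94, 103, 107, 108, 108, 108, 108, 108, 108, 107, 106, 94, 81, 64]
bar ends top [290.9 212. ] [353.5 212. ] button end out [281.2 211.1] in [288.3 211.1]
```

The button shows as its own block at u = 281.5–290 on rows 201–219. That matches the predicted fully-out end at 281.2, where fully in would be 288.3, and the handle is centred over the eye. Handing in.

```bash
python3 -c "
from cell import bot
print(bot.hand_in())"
```

```text
the job is handed in; nothing more can be done
None
```

I handed the job in at about 20 s of the 61 s allowed. The strap is over the keeper, the pin is home with its collar on the strap, and the button reads as fully out in the last wrist image. The wrist force never read above about 11 N, and I don't have the judge's result.

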